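# Find the tired spring on the tester plate

### The arm

A 6-joint arm with a two-finger parallel gripper is mounted at the origin on a cart in front of the work surface, level with it; the furniture and walls round the work are solid. World frame = base frame: x ahead of the robot, y to its left, z up, the work surface at z = 0. Lengths are in m, angles in degrees, forces in N, time in s.
With the tool pointing down it reaches from about 0.25 to 0.725 m from the base axis. Payload 4 kg.
Tool frame: the origin (TCP) lies at the very end of the fingers, on their centre line; the grasp point (between the pads) lies 19 mm behind it; z points along the fingers, y is the line along which they close (so a half turn about z gives the same grasp; the last joint's range is limited). The gripper opens to 85 mm and grips with 20 to 120 N. Pads are 22 mm wide; open, the fingers measure 114 mm over their backs; the gripper's body (76 mm by 85 mm) begins 54 mm behind the grasp point. The pads swing forward as they close: fully open they stand 13 mm farther back than shut.
Start: joints at [-66.75, 13.785, 0.286, 76.501, 0, 90], TCP at [0.197, -0.459, 0.231] pointing down, gripper open.
Joint ranges: [-155.79, 155.79], [-60.16, 107.12], [-62.33, 73.08], [-114, 123.19], [-81.49, 82.49], [-180, 180]. Speed limits (degrees/s): [159.86, 159.86, 180, 180, 180, 180].

### API

Orientations are given as [roll, pitch, yaw] about the fixed x, y, z axes, in that order (R = Rz(yaw) Ry(pitch) Rx(roll)).
In Python, from station import bot gives the robot as it stands.
- The arm moves only by the shell command python3 -m creep 'ROWS' [OPENING] [FORCE]. ROWS is JSON, a list of rows, each a list of 2 entries, a list of its own where there are three numbers: the shift along the tool's x, y, z in m, then the turn about the tool's z in rad. In form: [[[dx, dy, dz], spin], ...]. A call has exactly 5 rows; each row shifts and turns the commanded pose from where the row before left it, along the tool's axes as they then stand; what a row does not reach is not made up. A row lasts 1/8 s, in which the tool goes at most 62.5 mm and 10.7 degrees, less where a joint would pass 70% of its speed; a pose out of reach is approached as far as the arm can. A call is refused whole if a number of a shift passes 0.0625 or a number of a turn 0.188, either way. A call with a gripper value outside its range is refused whole. OPENING is the opening, from 0 (shut) to 1 (fully open), set as the call begins (- or left out, the last holds). The fingers move at their own pace and stop on an object; FORCE is the grip in N (left out, the last holds). Time passes only in rows, so rows that do not move let the fingers close, or fill a call up. It gives the time, the measured TCP pose, the force, the opening and the grip force at its end, in the units of the state.
- bot.sense(): the state, without advancing time (a new reading comes with each control period).
- bot.read_camera(name): name is "scene" or "side" or "wrist"; returns a dict with "color" (480x640x3 uint8, red, green, blue), "camera_matrix" (3x3 intrinsics, pixels), "k1" (the pictures are not rectified: a ray, as slopes to the right and down, at radius r is drawn at 1 + k1 r^2 times it, then the intrinsics apply), "T" (4x4, takes a point from camera to world coordinates); the wrist camera has in their place "mount" (4x4, takes a point from camera to tool coordinates, whose origin is the TCP and whose axes are the flange's). Camera axes: x right, y down, z forward; pixel columns grow to the right and rows downward; lengths in m; the calibration is good to about 2 mm. A picture is of the moment at which its call begins: read the wrist's pose just before it. There is no depth.
- bot.close_job(): hands the job in; it is judged then, once.
The state is a dict: "clock": time; "joints": joint angles; "qvel": joint speeds; "effort": joint torques, N m; "eef_pos": TCP position; "tcp_rot": TCP orientation; "force": force on the tool from outside, world axes, zero at the start; "wrist_torque": the same for the moment, N m; "grip_width": finger opening in m; "finger_force": force on a finger pad.
Only numpy, scipy, OpenCV 4.12 (cv2) and the standard library are available. Lean on these libraries where they do the work, as an engineer would, in place of code of your own. Each camera call takes 0.05 s, during which the arm holds its last target. There are 200 camera calls.

### The job

One of the three look-alike spring units on the tester plate is tired: it pushes back only about half as hard as the others (about 4 N instead of 8 N at the test height). Find it by pressing caps straight down onto their stop pins, which mark the test height, holding the tired one down there for a full second, and never pushing on a cap with more than 25 N. Then stand the tired unit gently, upright and wholly on the pages of the notebook; leave the two good units in their nests and the other things where they are.

Things in the scene. Friction and masses are not known exactly. Their poses are not given: they have to be found in the camera images.
- tester: spring tester plate: fixed aluminium plate 100 x 290 x 14 mm, on levelling feet that hold it 0 to 8 mm clear of the worktop (varies); origin at the centre of its underside, long along its own y; three round nests 47 mm wide, 5 mm deep (floor 9 mm above the underside), at y = -90, 0, +90 mm, each holding one spring unit
- spring_a: spring unit a: loose, upright, plain metal, 72 mm high, 0.3 kg; the three look alike, stand in any order, any may be the tired one. Housing 44 mm diameter, 50 mm high (carry it by this); above it a cap (cap_a) on a coil spring, and 3 stop pins 8 mm above the rim. Origin: centre of the underside, z up, 9 mm above the tester's in the nest
- spring_b: spring unit b: loose, upright, plain metal, 72 mm high, 0.3 kg; the three look alike, stand in any order, any may be the tired one. Housing 44 mm diameter, 50 mm high (carry it by this); above it a cap (cap_b) on a coil spring, and 3 stop pins 8 mm above the rim. Origin: centre of the underside, z up, 9 mm above the tester's in the nest
- spring_c: spring unit c: loose, upright, plain metal, 72 mm high, 0.3 kg; the three look alike, stand in any order, any may be the tired one. Housing 44 mm diameter, 50 mm high (carry it by this); above it a cap (cap_c) on a coil spring, and 3 stop pins 8 mm above the rim. Origin: centre of the underside, z up, 9 mm above the tester's in the nest
- cap_a: pressing cap of spring_a: disc 33 mm diameter, 6 mm thick; origin: top centre, 72 mm above the unit's underside when free, 64 when on the pins. Springs back up by itself. Good: 2 N at first, +0.8 N per mm, 8 N at the pins after 8 mm; tired: half of that. On the pins the force steps up to about 9.5 N, then they give 1 mm per 10 N, at most 3 mm
- cap_b: pressing cap of spring_b: disc 33 mm diameter, 6 mm thick; origin: top centre, 72 mm above the unit's underside when free, 64 when on the pins. Springs back up by itself. Good: 2 N at first, +0.8 N per mm, 8 N at the pins after 8 mm; tired: half of that. On the pins the force steps up to about 9.5 N, then they give 1 mm per 10 N, at most 3 mm
- cap_c: pressing cap of spring_c: disc 33 mm diameter, 6 mm thick; origin: top centre, 72 mm above the unit's underside when free, 64 when on the pins. Springs back up by itself. Good: 2 N at first, +0.8 N per mm, 8 N at the pins after 8 mm; tired: half of that. On the pins the force steps up to about 9.5 N, then they give 1 mm per 10 N, at most 3 mm
- lab_book: open spiral notebook lying flat, fixed, 208 mm along its own x, 146 mm along its own y (from -75 to +71 mm), page surface 12 mm above the worktop; origin at the centre of its underside; a pen lies on it along x near its +y edge
- marker_b: marker pen, 135 x 17 x 16 mm, lying loose on the notebook along its +y edge; bystander; origin at the middle of its underside, long along its own y
- timer: white bench timer 68 x 68 x 20 mm, loose bystander at the front right; origin at underside centre
- beaker: small empty beaker 54 mm diameter, 69 mm high, loose bystander; origin at underside centre
- tape_roll: roll of tape 98 mm diameter, 25 mm high, loose bystander; origin at underside centre
Not all that is in view belongs to the job. What is shaped like the spring_a but orange is not meant.

How it is judged:
By the outcome, as a careful person would: the job done as asked, in the order asked, and still so for the second after the job is handed in, with the robot touching nothing.
It also fails if it takes over 64 s, if anything falls off the work surface, if the arm or the gripper's body presses on something with over 40 N, if the wrist force passes 120 N, or if a joint passes its speed limit or range.

## Working session

There is one attempt and no reset: what is moved stays moved. The work goes in short steps, Python scripts to look and compute and a shell command to move; the robot and the scene stay as the last step left them, time stands still between calls to the robot, and variables do not carry over. Pictures are saved under pics/ and viewed, at most 10 in all, crops included, and the job is handed in when it is done.

```bash
mkdir -p pics; ls; cat > h.py <<'E'
import numpy as np, cv2
from station import bot
from scipy.spatial.transform import Rotation as R
def snap(n,f):
    s=bot.sense(); c=bot.read_camera(n)
    cv2.imwrite(f'pics/{f}.png',c['color'][:,:,::-1])
    if n=='wrist':
        T=np.eye(4);T[:3,:3]=R.from_euler('xyz',s['tcp_rot'],degrees=True).as_matrix();T[:3,3]=s['eef_pos'];T=T@c['mount']
    else: T=c['T']
    np.savez(f'pics/{f}.npz',K=c['camera_matrix'],k1=c['k1'],T=T,img=c['color'])
    return s
def ray(f,uv):
    d=np.load(f'pics/{f}.npz');uv=np.array(uv,float).reshape(-1,1,2)
    n=cv2.undistortPoints(uv,d['K'],np.array([float(d['k1']),0,0,0])).reshape(-1,2)
    v=np.c_[n,np.ones(len(n))]@d['T'][:3,:3].T
    return d['T'][:3,3],v
def onz(f,uv,z):
    o,v=ray(f,uv); return o+v*((z-o[2])/v[:,2:])
def proj(f,P):
    d=np.load(f'pics/{f}.npz');M=np.linalg.inv(d['T'])
    return cv2.projectPoints(np.array(P,float).reshape(-1,3),cv2.Rodrigues(M[:3,:3])[0],M[:3,3],d['K'],np.array([float(d['k1']),0,0,0]))[0].reshape(-1,2)
E
python3 - <<'E'
from h import *
s=snap('scene','scene0');snap('side','side0');print(s)
w=bot.read_camera('wrist');print(w['mount'],w['camera_matrix'],w['k1'])
E
```

```text
pics
{'clock': 0.0, 'joints': array([-6.67491490e+01,  1.38311696e+01,  2.14070280e-01,  7.65015989e+01,
       -2.76884349e-04,  8.99979261e+01]), 'qvel': array([-0.01419037, -0.01003226, -0.03344662, -0.07777813,  0.05072135,
       -0.12271463]), 'effort': array([-1.02195208e-03, -3.72317648e+01,  2.52408707e+01,  1.71068130e-02,
        2.18001992e-05,  1.28999915e-06]), 'eef_pos': array([ 0.19712935, -0.45881592,  0.2304243 ]), 'tcp_rot': array([-1.79881302e+02,  2.72587266e-04,  2.32529255e+01]), 'force': array([-0.13082339, -0.06323523,  0.46562369]), 'wrist_torque': array([-0.02052472,  0.02289311, -0.01778479]), 'finger_force': 0.0, 'grip_width': 0.08547064180848804}
[[-2.29257796e-04 -9.62927586e-01 -2.69759916e-01  6.95100880e-02]
 [ 9.99999954e-01 -2.74840881e-04  1.31205856e-04 -1.12003148e-03]
 [-2.00482791e-04 -2.69759874e-01  9.62927604e-01 -1.43081642e-01]
 [ 0.00000000e+00  0.00000000e+00  0.00000000e+00  1.00000000e+00]] [[401.59380257   0.         315.93464298]
 [  0.         401.59380257 236.68180187]
 [  0.           0.           1.        ]] -0.021643224256482095
```

View pics/scene0.png

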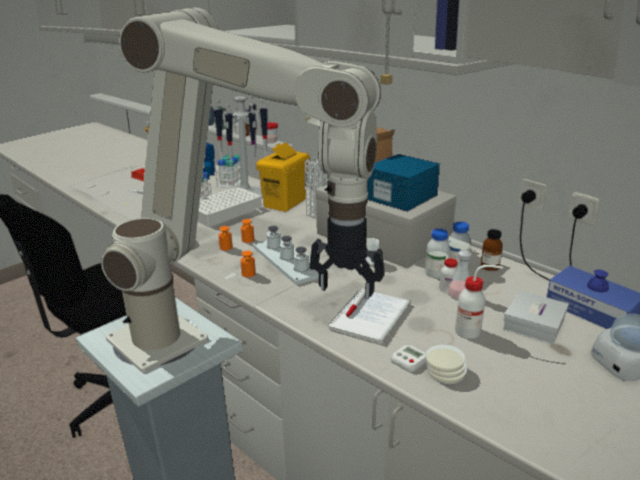

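View pics/side0.png

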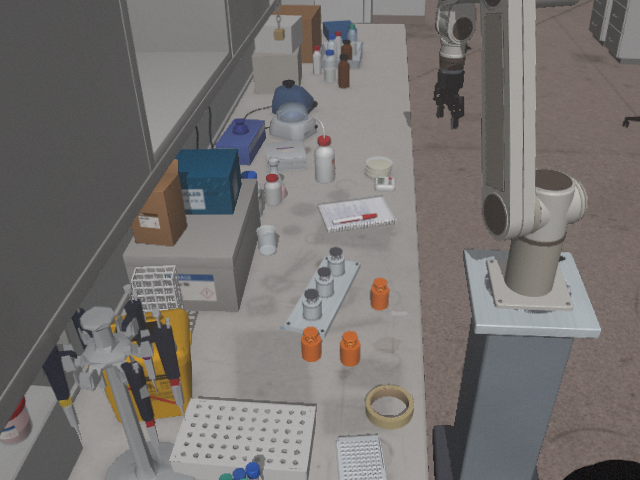

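The scene shows three grey units on the plate: side (336,260), (324,282) and (312,302); scene (273,237), (287,247) and (300,260). The look-alikes are the orange ones at side (380,293), (311,343) and (350,348), which are excluded by colour. The notebook is at side (356,213), with the red marker on its near edge at (355,218). I'll check this with a close crop.

```bash
python3 - <<'E'
from h import *
a=cv2.imread('pics/side0.png')[190:340,270:410]; b=cv2.imread('pics/scene0.png')[210:350,210:420]
a=cv2.resize(a,None,fx=4,fy=4,interpolation=cv2.INTER_CUBIC);cv2.imwrite('pics/cropside.png',a)
print(onz('side0',[[336,251],[324,272],[311,293]],.085).round(3))
print(onz('scene0',[[273,229],[287,239],[300,251]],.085).round(3))
print(onz('side0',[[318,206],[385,198],[395,222],[327,231]],.012).round(3))
print(onz('side0',[[333,221],[378,216]],.02).round(3))
E
```

```text
[[ 0.49  -0.     0.085]
 [ 0.512  0.09   0.085]
 [ 0.535  0.172  0.085]]
[[ 0.522  0.149  0.085]
 [ 0.503  0.063  0.085]
 [ 0.475 -0.025  0.085]]
[[ 0.573 -0.34   0.012]
 [ 0.369 -0.401  0.012]
 [ 0.338 -0.263  0.012]
 [ 0.533 -0.202  0.012]]
[[ 0.519 -0.244  0.02 ]
 [ 0.388 -0.28   0.02 ]]
```

View pics/cropside.png

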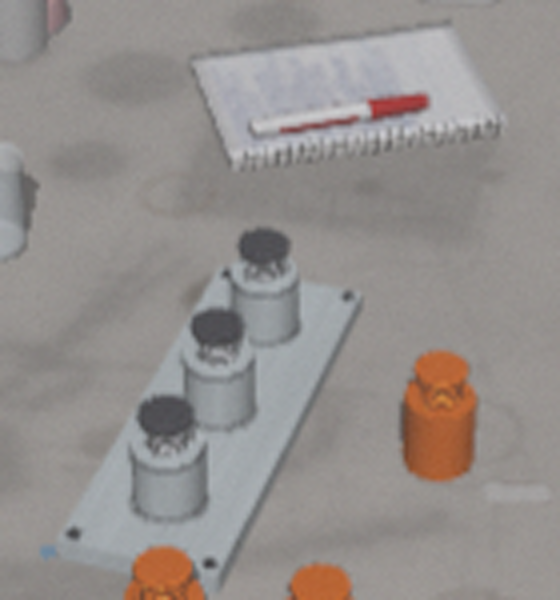

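The crop confirms it: three grey units with dark caps stand on the plate, at crop (264,245), (217,327) and (166,417). The orange ones are different. The notebook is clear, with the marker along its near edge at crop (340,115). I'm moving above the middle unit now.

```bash
python3 -m creep '[[[0.049,-0.037,0],0],[[0.049,-0.037,0],0],[[0.049,-0.037,0],0],[[0.049,-0.037,0],0],[[0.049,-0.037,0],0]]' 1 && python3 -m creep '[[[0.049,-0.037,0],0],[[0.049,-0.037,0],0],[[0.049,-0.037,0],0],[[0.049,-0.037,0],0],[[0.049,-0.037,0],0]]' && python3 -m creep '[[[0,0,0],-0.183],[[0,0,0],-0.183],[[0,0,0],-0.183],[[0,0,0],-0.183],[[0,0,0],-0.183]]'; python3 - <<'E'
from h import *
s=snap('wrist','w1');print(s['eef_pos'],s['tcp_rot'],s['force'])
E
```

```text
clock: 0.78
eef_pos: [0.35, -0.191, 0.2313]
tcp_rot: [180.0, -0.0, 23.2]
force: [0.9, -1.3, 0.5]
grip_width: 0.0854
finger_force: 0.0
clock: 1.4
eef_pos: [0.5021, 0.0759, 0.2311]
tcp_rot: [180.0, 0.0, 23.3]
force: [1.0, -0.2, 0.1]
grip_width: 0.0855
finger_force: 0.0
clock: 2.02
eef_pos: [0.5012, 0.074, 0.2309]
tcp_rot: [-179.9, 0.0, 76.0]
force: [0.1, -0.0, -0.4]
grip_width: 0.0855
finger_force: 0.0
[0.50123411 0.07399578 0.23086731] [-1.79945269e+02  2.24334196e-02  7.60282229e+01] [ 0.08877751 -0.03547629 -0.37164211]
```

View pics/w1.png

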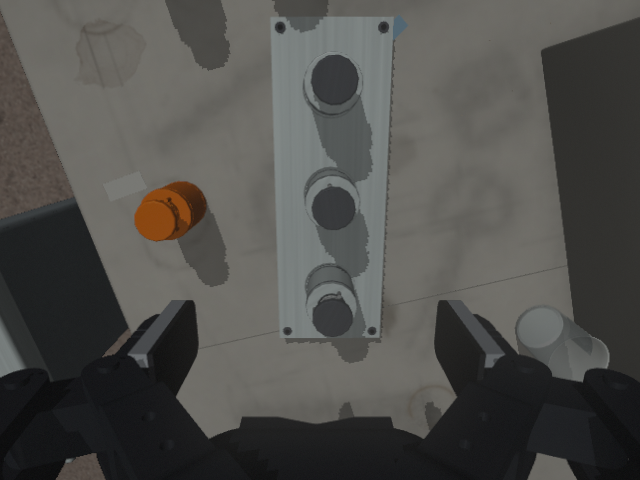

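The wrist view shows three dark caps at about (335,80), (333,207) and (332,317) in a column, with the plate axis nearly aligned with the image. The orange decoy is at (165,212), off the plate.

```bash
python3 - <<'E'
from h import *
im=np.load('pics/w1.npz')['img'].astype(int)
g=cv2.cvtColor(im.astype('uint8'),cv2.COLOR_RGB2GRAY)
C=[]
for u,v in [(335,80),(333,207),(332,317)]:
    # dark disc touching seed; flood at tolerance
    m=np.zeros((482,642),np.uint8)
    cv2.floodFill(cv2.GaussianBlur(g,(3,3),0),m,(u,v),255,12,12,8|(255<<8)|cv2.FLOODFILL_MASK_ONLY|cv2.FLOODFILL_FIXED_RANGE)
    c=max(cv2.findContours(m[1:-1,1:-1],cv2.RETR_EXTERNAL,cv2.CHAIN_APPROX_NONE)[0],key=cv2.contourArea)
    (x,y),ax,an=cv2.fitEllipse(cv2.convexHull(c)); C.append((x,y));print(x,y,ax,cv2.contourArea(c))
for z in (.081,.085,.089):
    P=onz('w1',C,z);print(z,P.round(4).tolist(),np.linalg.norm(np.diff(P,axis=0),axis=1).round(4))
s=bot.sense();Rt=R.from_euler('xyz',s['tcp_rot'],degrees=True)
P=onz('w1',C,.085);print('tool deltas',Rt.inv().apply(P-s['eef_pos']).round(4))
d=P[0]-P[2];print('plate dir',np.degrees(np.arctan2(-d[0],d[1])))
# side triangulation of middle cap
o1,v1=ray('w1',C);o2,v2=ray('side0',[[311.5,293.5],[324,271.5],[336,251]])
for a,b in zip(v1,v2):
    t=np.linalg.lstsq(np.c_[a,-b],o2-o1,rcond=None)[0];print('tri',(o1+a*t[0]).round(4),(o2+b*t[1]).round(4))
E
```

```text
334.43377685546875 80.03142547607422 (45.74966812133789, 50.214717864990234) 1740.5
333.4131164550781 208.38540649414062 (42.39268112182617, 43.182411193847656) 1376.0
332.15496826171875 316.03558349609375 (39.38307571411133, 41.08525466918945) 1155.5
0.081 [[0.5377, 0.1671, 0.081], [0.5163, 0.0801, 0.081], [0.4951, -0.0053, 0.081]] [0.0896 0.088 ]
0.085 [[0.5374, 0.1668, 0.085], [0.5163, 0.081, 0.085], [0.4954, -0.0033, 0.085]] [0.0884 0.0868]
0.089 [[0.5371, 0.1664, 0.089], [0.5164, 0.0818, 0.089], [0.4957, -0.0013, 0.089]] [0.0872 0.0856]
tool deltas [[ 0.0988  0.0131  0.1458]
 [ 0.0104  0.0131  0.1459]
 [-0.0764  0.0128  0.1459]]
plate dir -13.870552235697513
tri [0.5377 0.1672 0.0798] [0.5342 0.167  0.0795]
tri [0.5163 0.0796 0.0785] [0.5133 0.0792 0.0786]
tri [ 0.495  -0.0061  0.0795] [ 0.4908 -0.007   0.0803]
```

```bash
python3 -m creep '[[[0.009,0.013,0.02],0],[[0,0,0.03],0],[[0,0,0.03],0],[[0,0,0.03],0],[[0,0,0.026],0]]' 0 && python3 -m creep '[[[0,0,0],0],[[0,0,0.002],0],[[0,0,0.002],0],[[0,0,0.002],0],[[0,0,0],0]]'&& python3 -m creep '[[[0,0,0.0015],0],[[0,0,0.0015],0],[[0,0,0.0015],0],[[0,0,0],0],[[0,0,0],0]]'; python3 - <<'E'
from h import *
s=snap('scene','s1');print(s['eef_pos'],s['force'],s['tcp_rot'])
im=cv2.imread('pics/s1.png')[200:300,230:350];cv2.imwrite('pics/s1c.png',cv2.resize(im,None,fx=6,fy=6,interpolation=cv2.INTER_CUBIC))
E
```

```text
clock: 2.7
eef_pos: [0.5158, 0.0794, 0.0939]
tcp_rot: [-179.9, 0.0, 75.5]
force: [0.3, 0.2, -0.1]
grip_width: 0.0002
finger_force: 0.0
clock: 3.32
eef_pos: [0.5165, 0.0795, 0.0896]
tcp_rot: [180.0, -0.0, 75.7]
force: [-0.5, 0.1, 0.5]
grip_width: 0.0001
finger_force: 0.0
clock: 3.95
eef_pos: [0.5163, 0.0795, 0.0848]
tcp_rot: [-180.0, 0.0, 75.7]
force: [0.4, 0.3, 0.3]
grip_width: -0.0
finger_force: 0.0
[0.51631598 0.07949809 0.08476652] [0.38566007 0.29575415 0.27375736] [-1.79992807e+02  4.87328877e-04  7.56764855e+01]
```

View pics/s1c.png

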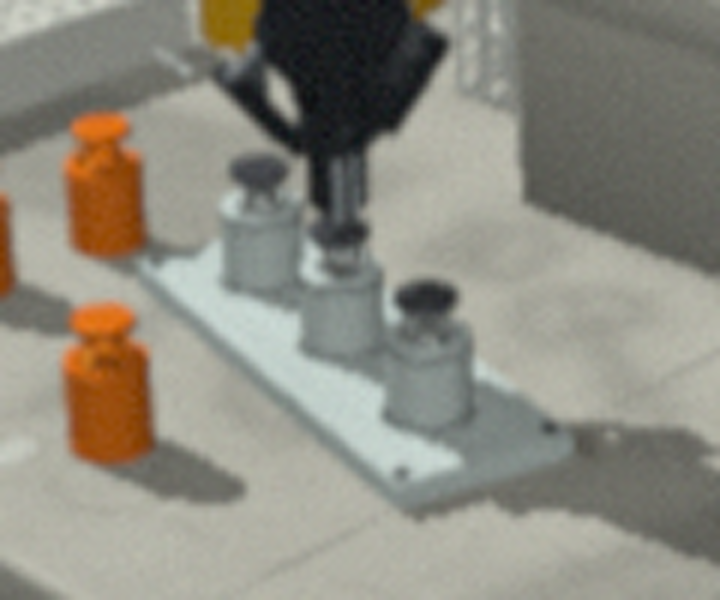

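The crop shows the closed fingers directly above the middle cap (340,235), centred and about to touch.

```bash
for i in 1 2 3; do python3 -m creep '[[[0,0,0.001],0],[[0,0,0.001],0],[[0,0,0],0],[[0,0,0],0],[[0,0,0],0]]' | grep -E "eef|force: \["; done
```

```text
eef_pos: [0.5164, 0.0795, 0.0828]
force: [0.1, -0.0, -0.3]
eef_pos: [0.5164, 0.0795, 0.0809]
force: [-0.1, 0.2, 0.6]
eef_pos: [0.5164, 0.0795, 0.0789]
force: [0.1, -0.8, 1.8]
```

```bash
python3 -m creep '[[[0,0,0.001],0],[[0,0,0.001],0],[[0,0,0.001],0],[[0,0,0],0],[[0,0,0],0]]' | grep -E "eef|force: \["; for i in 1 2; do python3 -m creep '[[[0,0,0.001],0],[[0,0,0],0],[[0,0,0],0],[[0,0,0],0],[[0,0,0],0]]' | grep -E "eef|force: \["; done
```

```text
eef_pos: [0.5164, 0.0795, 0.0759]
force: [0.1, 0.6, 2.9]
eef_pos: [0.5164, 0.0795, 0.0748]
force: [1.0, -0.1, 2.5]
eef_pos: [0.5164, 0.0795, 0.0739]
force: [0.5, 1.0, 3.0]
```

```bash
for i in 1 2; do python3 -m creep '[[[0,0,0.0005],0],[[0,0,0.0005],0],[[0,0,0],0],[[0,0,0],0],[[0,0,0],0]]' | grep -E "eef|force: \["; done
```

```text
eef_pos: [0.5165, 0.0795, 0.0735]
force: [-1.3, 0.6, 8.0]
eef_pos: [0.5166, 0.0795, 0.0731]
force: [-2.4, -0.4, 12.5]
```

The middle unit gave about 3 N just above the pins, where a good one would give about 7.5 N, so it is the tired one. It is on the pins now at 12.5 N, so I'm holding it there.

```bash
for i in 1 2 3; do python3 -m creep '[[[0,0,0],0],[[0,0,0],0],[[0,0,0],0],[[0,0,0],0],[[0,0,0],0]]' | grep -E "clock|eef|force: \["; done
python3 -m creep '[[[0,0,-0.003],0],[[0,0,-0.004],0],[[0,0,-0.01],0],[[0,0,-0.02],0],[[0,0,-0.03],0]]' | grep -E "clock|eef|force: \["
```

```text
clock: 9.62
eef_pos: [0.5166, 0.0795, 0.0731]
force: [-2.1, -1.7, 11.8]
clock: 10.25
eef_pos: [0.5166, 0.0795, 0.0731]
force: [-2.0, 0.0, 12.0]
clock: 10.88
eef_pos: [0.5166, 0.0795, 0.0731]
force: [-2.8, 0.7, 11.1]
clock: 11.5
eef_pos: [0.5148, 0.0792, 0.1382]
force: [0.2, -0.9, -0.6]
```

```bash
python3 -m creep '[[[0,0,0],0],[[0,0,0],0],[[0,0,0],0],[[0,0,0.01],0],[[0,0,0.02],0]]' 1 && python3 -m creep '[[[0,0,0.025],0],[[0,0,0.025],0],[[0,0,0.02],0],[[0,0,0.014],0],[[0,0,0],0]]' && python3 -m creep '[[[0,0,0],0],[[0,0,0],0],[[0,0,0],0],[[0,0,0],0],[[0,0,0],0]]' 0.35 30
```

```text
clock: 12.12
eef_pos: [0.5166, 0.0795, 0.1081]
tcp_rot: [180.0, -0.0, 75.7]
force: [0.8, -0.1, -0.4]
grip_width: 0.0855
finger_force: 0.0
clock: 12.75
eef_pos: [0.515, 0.0793, 0.0232]
tcp_rot: [-179.8, 0.1, 75.7]
force: [0.1, 0.2, 0.3]
grip_width: 0.0855
finger_force: 0.0
clock: 13.38
eef_pos: [0.5168, 0.0797, 0.0258]
tcp_rot: [179.9, -0.0, 75.7]
force: [-1.7, -0.1, 5.6]
grip_width: 0.0432
finger_force: 31.2
```

```bash
python3 -m creep '[[[0,0,-0.005],0],[[0,0,-0.015],0],[[0,0,-0.03],0],[[0,0,-0.035],0],[[0,0,-0.035],0]]' - 40 && python3 -m creep '[[[-0.02,0.002,0],0],[[-0.04,0.004,0],0],[[-0.045,0.005,0],0],[[-0.045,0.005,0],0],[[-0.045,0.005,0],0]]' && python3 -m creep '[[[-0.045,0.005,0],0],[[-0.045,0.005,0],0],[[-0.045,0.005,0],0],[[-0.045,0.005,0],0],[[-0.03,0.003,0],0]]' && python3 -m creep '[[[0,0,0],-0.11],[[0,0,0],-0.11],[[0,0,0],-0.11],[[0,0,0],-0.11],[[0,0,0],-0.11]]'
python3 - <<'E'
from h import *
s=snap('wrist','w2');print(s['eef_pos'],s['force'])
E
```

```text
clock: 14.0
eef_pos: [0.516, 0.0794, 0.1463]
tcp_rot: [-180.0, 0.0, 75.7]
force: [0.5, 0.1, -3.8]
grip_width: 0.0429
finger_force: 41.3
clock: 14.62
eef_pos: [0.4864, -0.1167, 0.1434]
tcp_rot: [-179.8, 0.0, 75.6]
force: [0.8, 0.7, -3.8]
grip_width: 0.0431
finger_force: 41.5
clock: 15.25
eef_pos: [0.4564, -0.326, 0.1431]
tcp_rot: [-179.8, -0.0, 75.5]
force: [0.5, 1.5, -3.1]
grip_width: 0.0428
finger_force: 41.4
clock: 15.88
eef_pos: [0.4568, -0.3239, 0.143]
tcp_rot: [-179.8, -0.1, 107.3]
force: [0.8, -1.0, -3.5]
grip_width: 0.043
finger_force: 41.4
[ 0.4567612  -0.32388221  0.1430296 ] [ 0.78643157 -1.02203426 -3.52562227]
```

View pics/w2.png

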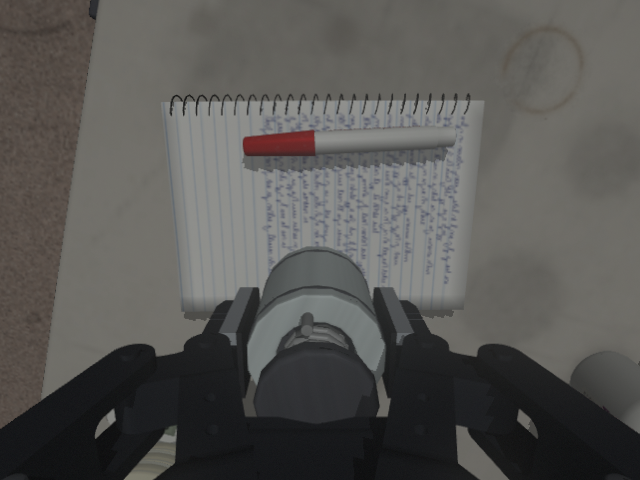

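The notebook is aligned with the image. The page's -y edge runs (185,311)–(463,308), the marker's lower edge is at about v=157, and the unit is upright in the pads.

```bash
python3 - <<'E'
from h import *
s=bot.sense();Rt=R.from_euler('xyz',s['tcp_rot'],degrees=True)
f=lambda uv,z:Rt.inv().apply(onz('w2',uv,z)-s['eef_pos']).round(4)[:,:2]
print(f([[185,311],[463,308],[172,108],[478,108]],.012).tolist()); print(f([[250,157],[450,147]],.018).tolist())
# unit axis in tool: housing side width check at bottom front edge
print(proj('w2',s['eef_pos']*[1,1,0]+[0,0,.012]))
E
```

```text
[[-0.065, -0.0974], [-0.0629, 0.1109], [0.0802, -0.093], [0.0798, 0.1072]]
[[0.0489, -0.0423], [0.0551, 0.0889]]
[[315.00878825 227.11022347]]
```

```bash
python3 -m creep '[[[-0.007,0,0.015],0],[[0,0,0.03],0],[[0,0,0.03],0],[[0,0,0.023],0],[[0,0,0.01],0]]' | grep -E "eef|force: \["; for i in 1 2 3; do python3 -m creep '[[[0,0,0.0005],0],[[0,0,0.0005],0],[[0,0,0],0],[[0,0,0],0],[[0,0,0],0]]' | grep -E "eef|force: \["; done
```

```text
eef_pos: [0.4588, -0.3298, 0.0337]
force: [0.6, 0.5, -3.2]
eef_pos: [0.4611, -0.3306, 0.0363]
force: [0.0, 0.4, -3.4]
eef_pos: [0.4609, -0.3305, 0.0348]
force: [0.6, -0.0, -3.7]
eef_pos: [0.4609, -0.3305, 0.0338]
force: [0.1, 0.3, -3.6]
```

```bash
for i in 1 2 3 4; do python3 -m creep '[[[0,0,0.0005],0],[[0,0,0.0005],0],[[0,0,0],0],[[0,0,0],0],[[0,0,0],0]]' | grep -E "eef|force: \["; done
```

```text
eef_pos: [0.4608, -0.3305, 0.0328]
force: [0.0, -0.1, -3.5]
eef_pos: [0.4609, -0.3305, 0.0318]
force: [-0.0, -0.3, -3.1]
eef_pos: [0.4609, -0.3305, 0.0308]
force: [-0.7, -0.0, -3.7]
eef_pos: [0.4608, -0.3305, 0.0298]
force: [-0.3, -0.1, -4.2]
```

```bash
for i in 1 2 3 4; do python3 -m creep '[[[0,0,0.0005],0],[[0,0,0],0],[[0,0,0],0],[[0,0,0],0],[[0,0,0],0]]' | grep -E "clock|eef|force: \["; done
```

```text
clock: 21.55
eef_pos: [0.4608, -0.3305, 0.0293]
force: [0.4, 0.1, -3.1]
clock: 22.18
eef_pos: [0.4609, -0.3305, 0.0288]
force: [0.3, 0.1, -2.9]
clock: 22.8
eef_pos: [0.4609, -0.3306, 0.0285]
force: [-0.9, 0.7, -0.9]
clock: 23.42
eef_pos: [0.4609, -0.3306, 0.0284]
force: [-2.5, 0.6, 5.4]
```

```bash
python3 -m creep '[[[0,0,-0.0004],0],[[0,0,0],0],[[0,0,0],0],[[0,0,0],0],[[0,0,0],0]]' && python3 -m creep '[[[0,0,0],0],[[0,0,0],0],[[0,0,0],0],[[0,0,0],0],[[0,0,0],0]]' 0.62 && python3 -m creep '[[[0,0,0],0],[[0,0,0],0],[[0,0,0],0],[[0,0,0],0],[[0,0,0],0]]' 0.9 && python3 -m creep '[[[0,0,-0.005],0],[[0,0,-0.015],0],[[0,0,-0.03],0],[[0,0,-0.05],0],[[0,0,-0.05],0]]'&& python3 -m creep '[[[0,0,-0.02],0],[[-0.03,0,0],0],[[-0.03,0,0],0],[[0,0,0],0],[[0,0,0],0]]'
python3 - <<'E'
from h import *
snap('wrist','w3');snap('side','side1')
a=cv2.imread('pics/w3.png');b=cv2.imread('pics/side1.png')[185:335,265:405]
b=cv2.resize(b,(400,430));cv2.imwrite('pics/fin.png',np.hstack([cv2.resize(a,(400,300)),b[:300]*0+0]) if 0 else np.hstack([cv2.copyMakeBorder(cv2.resize(a,(400,300)),0,130,0,0,0),b]))
E
```

```text
clock: 24.05
eef_pos: [0.4609, -0.3306, 0.0284]
tcp_rot: [180.0, 0.0, 107.2]
force: [-2.2, 0.6, 5.6]
grip_width: 0.0429
finger_force: 42.0
clock: 24.68
eef_pos: [0.4609, -0.3305, 0.0282]
tcp_rot: [180.0, 0.0, 107.2]
force: [-1.1, -0.3, -0.4]
grip_width: 0.0528
finger_force: 0.0
clock: 25.3
eef_pos: [0.4608, -0.3305, 0.0282]
tcp_rot: [-180.0, -0.0, 107.2]
force: [-0.6, -0.5, -0.2]
grip_width: 0.0771
finger_force: 0.0
clock: 25.92
eef_pos: [0.4608, -0.3304, 0.1807]
tcp_rot: [180.0, 0.0, 107.2]
force: [1.0, -0.6, -0.4]
grip_width: 0.0769
finger_force: 0.0
clock: 26.55
eef_pos: [0.4783, -0.3875, 0.1987]
tcp_rot: [180.0, -0.0, 107.2]
force: [-0.6, 0.3, 0.1]
grip_width: 0.0768
finger_force: 0.0
```

View pics/fin.png

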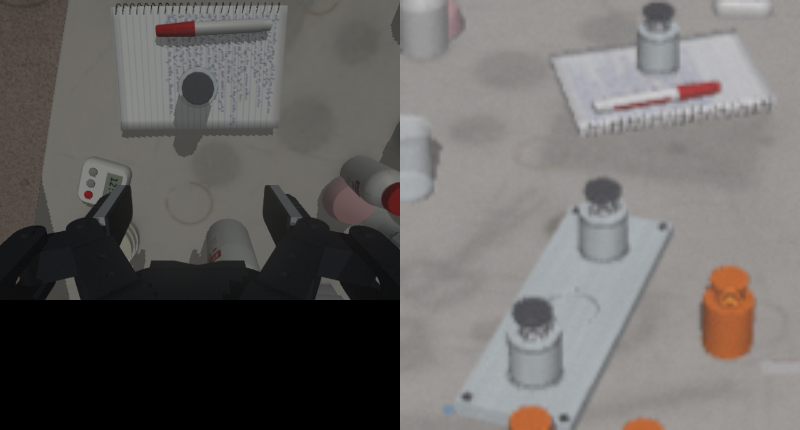

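The tired unit stands upright and wholly on the pages: its cap is at (198,88) in the wrist half and the unit at (658,40) in the side half. Both good units are still in their nests and the marker hasn't moved. The robot is clear, so I'm handing in.

```bash
python3 -c "
from station import bot
print(bot.close_job())"
```

```text
the job is handed in; nothing more can be done
None
```

The tired unit was the middle one: it gave about 3 N just above its pins, was held on them for over a second at about 12 N, and now stands upright on the notebook pages; I did not press the other two caps, and the job is handed in.

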